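# Latch a sharpening plate into its rack

## Task

Put the yellow sharpening plate away in the empty slot of the rack (the one marked yellow): tuck its near end under the steel lip, lower the far end and press it down until the sprung catch snaps over it, so that it sits fully home on the slot floor, level and upright like its neighbours. Leave the other four plates latched in their slots.

Things in the scene. Friction and masses are not known exactly. Their poses are not given: they have to be found in the camera images.
- yellow_plate: Plate to put away, steel-faced, black core, yellow band on its top edge, standing on its long edge. Foot strip 150 long, 8 thick, 12 high; on it, centred, the plate proper: 118 long, 8 thick, top 60 mm above the underside; so a 16 mm long, 12 mm high lug sticks out at each end. Both ends and both faces are alike. Origin: middle of the underside; x along it, z up. 0.18-0.35 kg
- stand: Fixed plywood stand, 120 x 70 mm, that holds the yellow plate at the start: the plate stands on its top, 14 mm above the bench, in an 11 mm groove along its x between two grey rails 80 mm long and 26 mm high above that top. Origin: middle of its underside
- rack: Fixed rack, base 190 (x) x 124 (y) x 12 mm; plates stand on the base. Five slots along x, 20 mm apart in y, each between dowels 9.6 mm thick, 40 mm high above the base, round-topped, at x = -35 and +35 mm: 10.4 mm clear. Steel lip over the -x (robot) ends of the slots; at the +x ends a wall from x = 77 mm, 38 mm high, with a sprung catch per slot. Origin: middle of the underside; z up
- free_slot: Empty slot between two occupied ones: yellow strip on its floor, yellow square on the lip before it. Origin: middle of its floor (12 mm above the bench), where the middle of a seated plate's underside comes; x from lip end to catch end, z up. Neighbours' faces are 16 mm either side of its middle plane, tops 60 mm up: no room for fingers beside a plate. Play 2 mm lengthwise, 1.2 sideways
- lip_edge (a point): Edge of the fixed steel lip at the free slot, at its underside, 17 mm above the slot floor; lip 5 mm thick. It overhangs the slot's end wall by 8 mm, so a plate cannot go straight down: tilt it 12 to 20 degrees, lip end low, set that end's lug on the floor inside the lip, slide it under the lip to the wall, then lower the other end. Axes as free_slot
- catch_tip (a point): Foremost edge of the free slot's sprung brass catch, 22 mm above the floor, 11 mm out of the end wall, sloped above and below. With the other lug under the lip, the plate's lug comes to rest on its upper slope about 28 mm up (plate tilted 10 to 12 degrees) and stays if let go. Pressing the top edge near this end with some 6 to 14 N pushes it aside; it snaps back over the lug. Axes as free_slot
- red_plate: Sharpening plate with a red top band, same shape and size as the yellow one, latched in a slot of the rack. Origin: middle of its underside; x along it, z up
- blue_plate: Sharpening plate with a blue top band, same shape and size as the yellow one, latched in a slot of the rack. Origin: middle of its underside; x along it, z up
- green_plate: Sharpening plate with a green top band, same shape and size as the yellow one, latched in a slot of the rack. Origin: middle of its underside; x along it, z up
- white_plate: Sharpening plate with a white top band, same shape and size as the yellow one, latched in a slot of the rack. Origin: middle of its underside; x along it, z up
Mind the look-alikes: they are no part of the job. What is shaped like the yellow_plate but purple is not meant.

How it is judged:
By the outcome, as a careful person would: the job done as asked, in the order asked, and still so for the second after the job is handed in, with the robot touching nothing.
It also fails if it takes over 48 s, if anything falls off the work surface, if the arm or the gripper's body presses on something with over 40 N, if the wrist force passes 120 N, or if a joint passes its speed limit or range.

## Robot

A 6-joint arm with a two-finger parallel gripper is mounted at the origin on a cart in front of the work surface, level with it; the furniture and walls round the work are solid. World frame = base frame: x ahead of the robot, y to its left, z up, the work surface at z = 0. Lengths are in m, angles in degrees, forces in N, time in s.
With the tool pointing down it reaches from about 0.375 to 0.925 m from the base axis. Payload 5.7 kg.
Tool frame: the origin (TCP) lies at the very end of the fingers, on their centre line; the grasp point (between the pads) lies manip.pinch_z behind it (manip.pinch_z is the distance from the TCP to the grasp point, in m); z points along the fingers, y is the line along which they close (so a half turn about z gives the same grasp; the last joint's range is limited). The gripper opens to 85 mm and grips with 20 to 120 N. Pads are 22 mm wide; open, the fingers measure 114 mm over their backs; the gripper's body (76 mm by 85 mm) begins 54 mm behind the grasp point. The pads swing forward as they close: fully open they stand 13 mm farther back than shut.
Start: joints at [-79.761, 20.558, 86.54, -0, 72.909, -6.595], TCP at [0.174, -0.574, 0.21] pointing down, gripper open.
Joint ranges: [-170.27, 170.27], [-57.76, 135], [12.27, 136.19], [-55.21, 235.2], [11.17, 155.16], [-170.74, 170.74]. Speed limits (degrees/s): [136.94, 136.94, 180, 180, 180, 180].

## Interface

Orientations are given as [roll, pitch, yaw] about the fixed x, y, z axes, in that order (R = Rz(yaw) Ry(pitch) Rx(roll)).
In Python, from plant import manip, eyes gives the robot as it stands. The module is installed in compiled form; this text tells all that it offers.
- The arm moves only by the tool step_arm, never from a script. Its argument "commands" is a list of rows, each a list of 6 numbers: the shift along the tool's x, y, z in m, then the turn, a rotation vector about the tool's x, y, z in degrees. In form: [[tx, ty, tz, rx, ry, rz], ...]. A call has 1 to 8 rows; each row shifts and turns the commanded pose from where the row before left it, along the tool's axes as they then stand; what a row does not reach is not made up. A row lasts 1/8 s, in which the tool goes at most 62.5 mm and 10.7 degrees, less where a joint would pass 70% of its speed; a pose out of reach is approached as far as the arm can. A call with a gripper value outside its range is refused whole. "fingers" is the opening, from 0 (shut) to 1 (fully open), set as the call begins (left out, the last holds). The fingers move at their own pace and stop on an object; "newtons" is the grip in N (left out, the last holds). Time passes only in rows, so rows that do not move let the fingers close. It gives the time, the measured TCP pose, the force, the opening and the grip force at its end, in the units of the state.
- manip.sense(): the state, without advancing time (a new reading comes with each control period).
- eyes.read_camera(name): name is "scene" or "top" or "wrist"; returns the picture (480x640x3 uint8, red, green, blue); there is no depth.
- eyes.camera_info(name): a dict with "intrinsics" (3x3 intrinsics, pixels), "R" (3x3) and "t" (3): a world point X has camera coordinates R X + t; the wrist camera has in their place "T_tool_cam" (4x4, takes a point from camera to tool coordinates, whose origin is the TCP and whose axes are the flange's). Camera axes: x right, y down, z forward; pixel columns grow to the right and rows downward; lengths in m; the calibration is good to about 2 mm. A picture is of the moment at which its call begins: read the wrist's pose just before it. camera_info takes no time and is no camera call.
- manip.close_job(): hands the job in; it is judged then, once.
Trained networks look in the newest picture that a camera, given by its name, has taken for a name from the list of things; names that differ only in an ending like _2 or _b are one class to them, and where a whole thing is asked for, a point or a joint stands for the part that bears it (a point fixed in the world has none). Each returns a list of dicts, best first, with "score" (0 to 1); they miss things now and then, are a little off and sometimes report something else, mostly with a low value. They report only what shows in the picture. A call takes as long as a camera call. They do not tell look-alikes from the thing itself.
- eyes.cut_out(query, camera): "mask" (480x640 bool, what is visible of it) and "rect" ([left, top, width, height] in pixels, round what is visible of it).
The state is a dict: "time": time; "qpos": joint angles; "dq": joint speeds; "joint_torque": joint torques, N m; "position": TCP position; "eef_rot": TCP orientation; "wrist_force": force on the tool from outside, world axes, zero at the start; "ft_torque": the same for the moment, N m; "grip_width": opening from 0.0 (shut) to 1.0 (fully open); "grasp_force": force on a finger pad.
Only numpy, scipy, OpenCV 4.12 (cv2) and the standard library are available. Lean on these libraries where they do the work, as an engineer would, in place of code of your own. Each camera call takes 0.05 s, during which the arm holds its last target. There are 200 camera calls.

## Working session

There is one attempt and no reset: what is moved stays moved. The work goes in short steps, Python scripts to look and compute and a tool call to move; the robot and the scene stay as the last step left them, time stands still between calls to the robot, and variables do not carry over. Pictures are saved under pics/ and viewed, at most 10 in all, crops included, and the job is handed in when it is done.

Besides the shell and the picture viewer there is one more tool, called as a command line: name --pt "numbers of a row" for each row, then --argument value for the rest. step_arm: Moves the arm, as the interface text tells. Its arguments: {"type":"object","properties":{"commands":{"type":"array","items":{"type":"array","items":{"type":"number"}}},"fingers":{"type":"number"},"newtons":{"type":"number"}},"required":["commands"]}

```bash
mkdir -p pics
python3 - <<'E'
from plant import manip, eyes
import cv2,numpy as np
print(manip.pinch_z, manip.sense())
for c in ("scene","top"):
    im=eyes.read_camera(c); cv2.imwrite(f"pics/{c}0.png",im[:,:,::-1])
    i=eyes.camera_info(c); print(c,np.round(i["intrinsics"],1).tolist(),np.round(i["R"],4).tolist(),np.round(i["t"],4).tolist(), (-i["R"].T@i["t"]).round(3))
    for q in ("yellow_plate","stand","rack","free_slot"):
        for d in eyes.cut_out(q,c)[:3]: print(q,round(d["score"],2),d["rect"])
print(eyes.camera_info("wrist"))
E
```

```text
0.0187 {'time': 0.0, 'qpos': array([-7.97614254e+01,  2.05982027e+01,  8.66007895e+01,  3.37244137e-04,
        7.29093083e+01, -6.59562790e+00]), 'dq': array([ 0.0868822 ,  0.07719256, -0.09022373,  0.03314431, -0.05920982,
        0.09374493]), 'joint_torque': array([ 1.23469308e-03, -5.27619624e+01, -2.78618038e+01, -4.23288020e-05,
        1.34797199e-02,  8.01913245e-06]), 'position': array([ 0.17361476, -0.57355541,  0.20893889]), 'eef_rot': array([-1.79892453e+02, -1.27595754e-02,  1.68340911e+01]), 'wrist_force': array([0.16593184, 0.29097589, 0.3770665 ]), 'ft_torque': array([-0.03274286, -0.01872882, -0.01731392]), 'grasp_force': 0.0, 'grip_width': 0.9976597073375926}
scene [[494.4, 0.0, 308.1], [0.0, 494.4, 244.0], [0.0, 0.0, 1.0]] [[0.8993, -0.4373, -0.0045], [-0.3291, -0.6699, -0.6655], [0.288, 0.6, -0.7463]] [-0.606, 0.1013, 0.8299] [ 0.339 -0.695  0.684]
yellow_plate 0.75 [247.2, 315.1, 77.9, 76.5]
yellow_plate 0.66 [299.7, 139.4, 37.4, 56.5]
stand 0.8 [243.3, 333.9, 89.1, 68.4]
rack 0.77 [199.9, 198.1, 127.4, 102.7]
free_slot 0.39 [209.6, 252.7, 22.5, 6.1]
free_slot 0
[... 256 characters left out ...]
.2, 52.0, 61.3]
yellow_plate 0.62 [391.0, 253.1, 31.5, 75.2]
stand 0.72 [379.2, 253.5, 45.7, 68.3]
stand 0.29 [307.5, 227.0, 13.2, 66.7]
rack 0.62 [256.4, 210.5, 76.8, 107.1]
{'intrinsics': array([[415.52218698,   0.        , 328.92270544],
       [  0.        , 415.52218698, 243.27289647],
       [  0.        ,   0.        ,   1.        ]]), 'T_tool_cam': array([[ 6.37703045e-04, -9.50594922e-01, -3.10433387e-01,
         7.79578820e-02],
       [ 9.99999765e-01,  5.27581026e-04,  4.38699753e-04,
        -6.55411773e-07],
       [-2.53246993e-04, -3.10433593e-01,  9.50595035e-01,
        -1.63128371e-01],
       [ 0.00000000e+00,  0.00000000e+00,  0.00000000e+00,
         1.00000000e+00]])}
```

Run:
```python
import cv2
a=cv2.imread("pics/scene0.png")[120:420,160:460]; b=cv2.imread("pics/top0.png")[130:350,180:440]
cv2.imwrite("pics/sceneC.png",cv2.resize(a,(600,600),interpolation=2));cv2.imwrite("pics/topC.png",cv2.resize(b,None,fx=2.7,fy=2.7,interpolation=2))
```

```text
(no output)
```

View pics/sceneC.png

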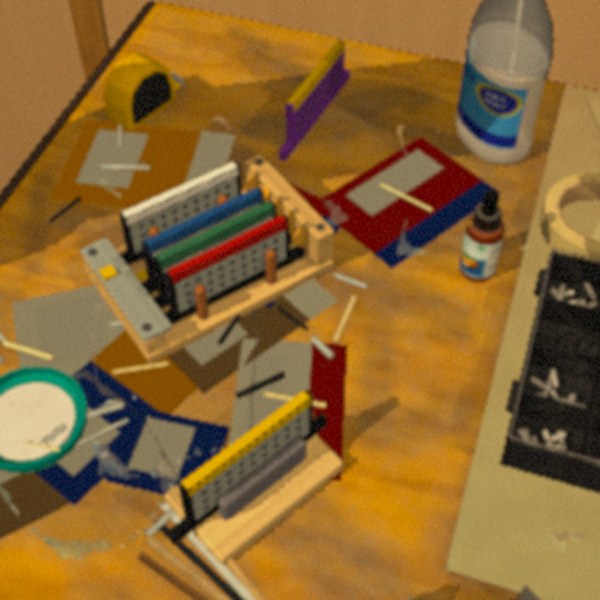

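View pics/topC.png

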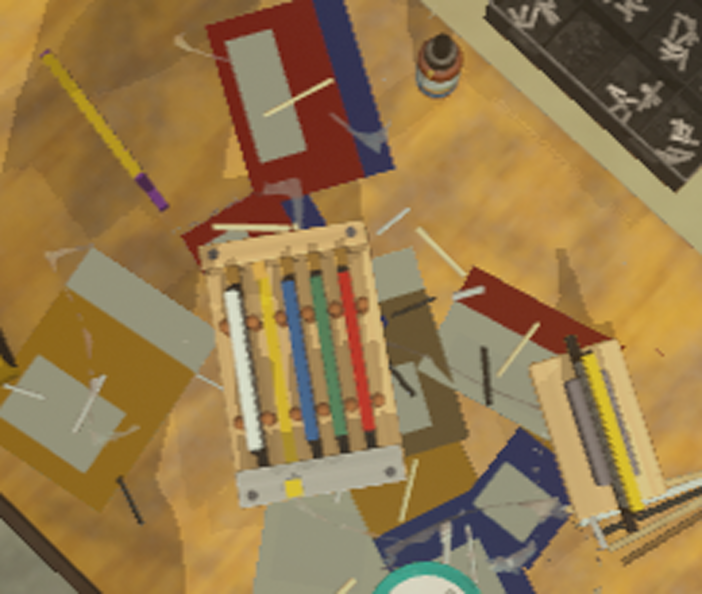

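The scene shows the yellow plate in its stand at lower right, and the purple decoy at the far left. In the top view the free slot (yellow strip and square) lies between white and blue. Next I measure both from the top camera.

```bash
cat > h.py <<'E'
from plant import manip, eyes
import cv2,numpy as np
from scipy.spatial.transform import Rotation as Ro
def cam(c):
    i=eyes.camera_info(c)
    if c=="wrist":
        s=manip.sense(); T=np.eye(4); T[:3,:3]=Ro.from_euler("xyz",s["eef_rot"],degrees=True).as_matrix(); T[:3,3]=s["position"]
        W=np.linalg.inv(T@i["T_tool_cam"]); return i["intrinsics"],W[:3,:3],W[:3,3]
    return i["intrinsics"],i["R"],i["t"]
def toplane(C,uv,z):
    K,R,t=C; d=(R.T@np.linalg.inv(K)@np.c_[np.atleast_2d(uv),np.ones(len(np.atleast_2d(uv)))].T).T; o=-R.T@t
    return o+d*((z-o[2])/d[:,2])[:,None]
def proj(C,X):
    K,R,t=C; p=(K@(R@np.atleast_2d(X).T+t[:,None])).T; return p[:,:2]/p[:,2:]
def blobs(im,lo,hi,box=None,amin=25):
    h=cv2.cvtColor(im,cv2.COLOR_RGB2HSV); m=cv2.inRange(h,np.array(lo),np.array(hi))
    if box is not None:
        k=np.zeros_like(m); x,y,w,hh=box; k[y:y+hh,x:x+w]=1; m*=k
    n,l,s,c=cv2.connectedComponentsWithStats(m)
    return [np.argwhere(l==i)[:,::-1].astype(float) for i in sorted(range(1,n),key=lambda i:-s[i,4]) if s[i,4]>=amin]
def band(C,px,z):
    P=toplane(C,px,z)[:,:2]; c=P.mean(0); d=np.linalg.svd(P-c,full_matrices=False)[2][0]; d*=np.sign(d[0])
    s=(P-c)@d; w=(P-c)@[-d[1],d[0]]; m=(s.max()+s.min())/2
    return np.round(c+m*d,4), round(np.degrees(np.arctan2(d[1],d[0])),2), "len",round(s.max()-s.min(),4),"wid",round(w.std()*3.46,4)
E
python3 - <<'E'
from h import *
im=cv2.imread("pics/top0.png")[:,:,::-1].copy(); C=cam("top")
for box in ((385,240,50,100),(265,220,35,110)):
  for b in blobs(im,(22,150,110),(34,255,255),box,8)[:4]:
    print(len(b),b.min(0),b.max(0)); print(band(C,b,.074),band(C,b,.012),band(C,b,.034))
E
```

```text
315 [395. 261.] [418. 319.]
(array([ 0.4657, -0.3519]), np.float64(15.36), 'len', np.float64(0.1122), 'wid', np.float64(0.0097)) (array([ 0.4664, -0.3629]), np.float64(15.36), 'len', np.float64(0.1195), 'wid', np.float64(0.0104)) (array([ 0.4662, -0.359 ]), np.float64(15.36), 'len', np.float64(0.1169), 'wid', np.float64(0.0102))
311 [275. 233.] [289. 300.]
(array([ 0.5154, -0.1206]), np.float64(7.96), 'len', np.float64(0.128), 'wid', np.float64(0.0085)) (array([ 0.5193, -0.1165]), np.float64(7.96), 'len', np.float64(0.1364), 'wid', np.float64(0.0091)) (array([ 0.5179, -0.118 ]), np.float64(7.96), 'len', np.float64(0.1334), 'wid', np.float64(0.0089))
31 [286. 308.] [291. 313.]
(array([ 0.4335, -0.1305]), np.float64(45.42), 'len', np.float64(0.0118), 'wid', np.float64(0.0096)) (array([ 0.432, -0.127]), np.float64(45.42), 'len', np.float64(0.0126), 'wid', np.float64(0.0102)) (array([ 0.4326, -0.1283]), np.float64(45.42), 'len', np.float64(0.0123), 'wid', np.float64(0.01))
```

step_arm --pt "0.0434 -0.0158 0 0 0 0" --pt "0.0434 -0.0158 0 0 0 0" --pt "0.0434 -0.0158 0 0 0 0" --pt "0.0434 -0.0158 0 0 0 0" --pt "0.0434 -0.0158 0 0 0 0" --pt "0.0434 -0.0158 0 0 0 0" --pt "0.0434 -0.0158 0 0 0 0" --pt "0.0434 -0.0158 0 0 0 1.47"

```text
time: 1.5
position: [0.4706, -0.3518, 0.2099]
eef_rot: [180.0, -0.0, 15.3]
wrist_force: [0.6, -0.1, 0.6]
grip_width: 1.002
grasp_force: 0.0
```

step_arm --pt "0 0 0 0 0 0" --pt "0 0 0 0 0 0" --pt "0 0 0 0 0 0"

```text
time: 1.88
position: [0.4685, -0.3535, 0.2098]
eef_rot: [-180.0, 0.0, 15.3]
wrist_force: [-0.7, 0.0, 1.1]
grip_width: 1.003
grasp_force: 0.0
```

Run:
```python
from h import *
C=cam("wrist"); im=eyes.read_camera("wrist"); cv2.imwrite("pics/w1.png",im[:,:,::-1])
s=manip.sense(); print(s["position"],s["eef_rot"],s["qpos"].round(1),s["wrist_force"])
for b in blobs(im,(22,150,100),(34,255,255),None,60)[:4]:
    print(len(b),b.min(0),b.max(0),band(C,b,.074))
```

```text
[ 0.46851366 -0.35355868  0.20980493] [-1.79996284e+02  1.82801986e-02  1.52812033e+01] [-43.8  19.5  88.2  -0.   72.3  31. ] [-0.18150632 -0.40892521 -1.07475388]
1730 [318. 146.] [331. 291.] (array([ 0.4644, -0.3515]), np.float64(15.57), 'len', np.float64(0.1114), 'wid', np.float64(0.0088))
237 [ 40. 170.] [ 57. 186.] (array([ 0.4438, -0.1513]), np.float64(-75.49), 'len', np.float64(0.0122), 'wid', np.float64(0.0108))
```

View pics/w1.png

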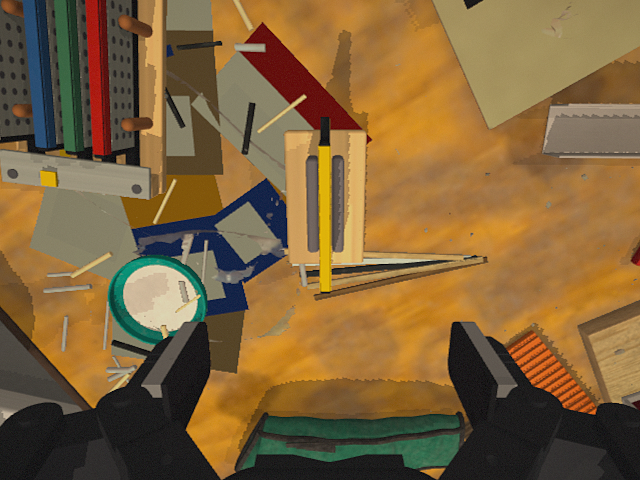

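The wrist view shows the yellow band at columns 318–331, rows 146–291, and the rack at upper left with its lip square at (48,178). I'll look at the rack next.

step_arm --pt "0.022 -0.043 0 0 0 0" --pt "0.022 -0.043 0 0 0 0" --pt "0.022 -0.043 0 0 0 0" --pt "0.022 -0.043 0 0 0 0" --pt "0.022 -0.043 0 0 0 7.3" --pt "0 0 0 0 0 0" --pt "0 0 0 0 0 0"

```text
time: 2.8
position: [0.5184, -0.1173, 0.2099]
eef_rot: [180.0, 0.0, 8.1]
wrist_force: [0.7, -1.1, -0.3]
grip_width: 1.0
grasp_force: 0.0
```

Run:
```python
from h import *
C=cam("wrist"); im=eyes.read_camera("wrist"); cv2.imwrite("pics/w2.png",im[:,:,::-1])
s=manip.sense(); print(s["position"],s["eef_rot"])
for n,lo,hi,z in (("y",(22,150,100),(34,255,255),.012),("b",(95,120,60),(118,255,255),.072),("g",(50,80,40),(88,255,255),.072),("r",(0,170,90),(8,255,255),.072),("w",(0,0,175),(179,60,255),.072)):
  for b in blobs(im,lo,hi,(150,40,320,330),100)[:2]:
    print(n,len(b),b.min(0),b.max(0),band(C,b,z), band(C,b,.034)[0] if n=="y" else "")
```

```text
[ 0.51839179 -0.11766339  0.20989371] [1.79964337e+02 1.68849403e-04 8.05228835e+00]
y 1412 [321. 126.] [330. 276.] (array([ 0.5137, -0.1157]), np.float64(8.26), 'len', np.float64(0.1356), 'wid', np.float64(0.0083)) [ 0.5187 -0.1151]
y 169 [319. 296.] [332. 308.] (array([ 0.4199, -0.129 ]), np.float64(14.25), 'len', np.float64(0.0138), 'wid', np.float64(0.0124)) [ 0.4306 -0.1276]
b 1652 [345. 142.] [359. 287.] (array([ 0.52  , -0.1346]), np.float64(8.07), 'len', np.float64(0.1115), 'wid', np.float64(0.0085)) 
b 825 [376. 297.] [469. 341.] (array([ 0.4442, -0.2058]), np.float64(-62.77), 'len', np.float64(0.0793), 'wid', np.float64(0.0102)) 
g 1748 [370. 142.] [387. 287.] (array([ 0.5228, -0.1541]), np.float64(8.1), 'len', np.float64(0.1115), 'wid', np.float64(0.009)) 
g 676 [363. 349.] [439. 369.] (array([ 0.4065, -0.1954]), np.float64(-82.06), 'len', np.float64(0.0643), 'wid', np.float64(0.0181)) 
r 1867 [259.  40.] [362.  89.] (array([ 0.6249, -0.0902]), np.float64(-70.05), 'len', np.float64(0.0697), 'wid', np.float64(0.0181)) 
r 1783 [395. 142.] [415. 287.] (array([ 0.5256, -0.1738]), np.float64(8.03), 'len', np.float64(0.1115), 'wid', np.float64(0.0092)) 
w 1685 [283. 143.] [305. 287.] (array([ 0.514 , -0.0953]), np.float64(7.43), 'len', np.float64(0.111), 'wid', np.float64(0.0097)) 
w 442 [375. 358.] [427. 369.] (array([ 0.4004, -0.1962]), np.float64(-81.32), 'len', np.float64(0.0439), 'wid', np.float64(0.0104))
```

View pics/w2.png

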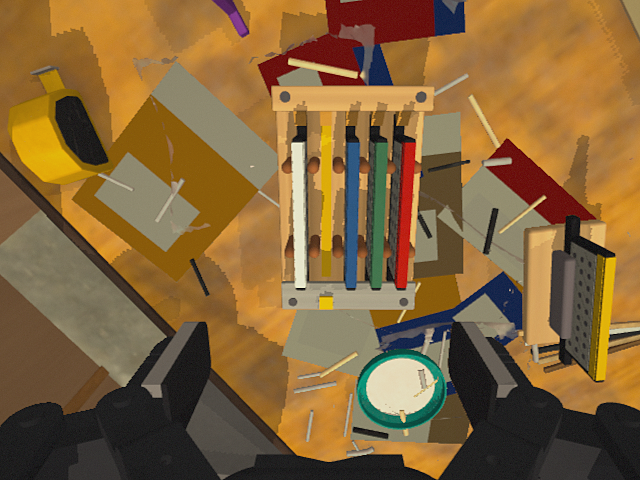

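Slot centre is about (0.517, -0.115) at yaw 8.05°. Going back to grasp the plate 44 mm towards its far end.

step_arm --pt "-0.0085 0.0436 0 0 0 0" --pt "-0.0085 0.0436 0 0 0 0" --pt "-0.0085 0.0436 0 0 0 0" --pt "-0.0085 0.0436 0 0 0 0" --pt "-0.0086 0.0438 0 0 0 -7.52" --pt "0 0 0.04 0 0 0" --pt "0 0 0.04 0 0 0" --pt "0 0 0 0 0 0"

```text
time: 3.85
position: [0.5037, -0.3381, 0.1267]
eef_rot: [-179.7, 0.2, 15.5]
wrist_force: [-0.7, 0.3, 0.1]
grip_width: 0.999
grasp_force: 0.0
```

Run:
```python
from h import *
C=cam("wrist"); im=eyes.read_camera("wrist"); cv2.imwrite("pics/w3.png",im[:,:,::-1])
s=manip.sense(); print(s["position"],s["eef_rot"])
for b in blobs(im,(22,150,100),(34,255,255),(220,60,200,300),60)[:2]: print(len(b),b.min(0),b.max(0),band(C,b,.074))
```

```text
[ 0.50537255 -0.33895098  0.12890923] [-1.79854298e+02  1.10376469e-01  1.54952094e+01]
2021 [326. 230.] [342. 359.] (array([ 0.4797, -0.3473]), np.float64(15.66), 'len', np.float64(0.0809), 'wid', np.float64(0.0089))
```

step_arm --pt "0 0 0.03 0 0 0" --pt "0 0 0.03 0 0 0" --pt "0 0 0.01 0 0 0" --pt "0 0 0 0 0 0" --pt "0 0 0 0 0 0"

```text
time: 4.53
position: [0.5081, -0.3393, 0.0615]
eef_rot: [179.9, -0.1, 15.6]
wrist_force: [0.4, 0.1, 1.0]
grip_width: 0.998
grasp_force: 0.0
```

step_arm --pt "0 0 0 0 0 0" --pt "0 0 0 0 0 0" --pt "0 0 0 0 0 0" --pt "0 0 0 0 0 0" --pt "0 0 0 0 0 0" --pt "0 0 0 0 0 0" --pt "0 0 0 0 0 0" --fingers 0 --newtons 70

```text
time: 5.4
position: [0.507, -0.3383, 0.0597]
eef_rot: [-180.0, 0.0, 15.6]
wrist_force: [-0.0, 0.1, -0.6]
grip_width: -0.001
grasp_force: 0.0
```

The gripper shut fully without holding anything, so I'll look.

Run:
```python
from h import *
s=manip.sense(); print(s["position"],s["wrist_force"],s["grip_width"],s["grasp_force"])
a=eyes.read_camera("wrist")[:,:,::-1]; b=eyes.read_camera("scene")[280:440,210:370,::-1]
cv2.imwrite("pics/c4.png",np.hstack([cv2.resize(a,(400,300)),cv2.resize(b,(300,300),interpolation=2)]))
```

```text
[ 0.50699125 -0.33825968  0.05973719] [-0.04965477  0.09664205 -0.55277788] -0.0005237041550917366 0.0
```

View pics/c4.png

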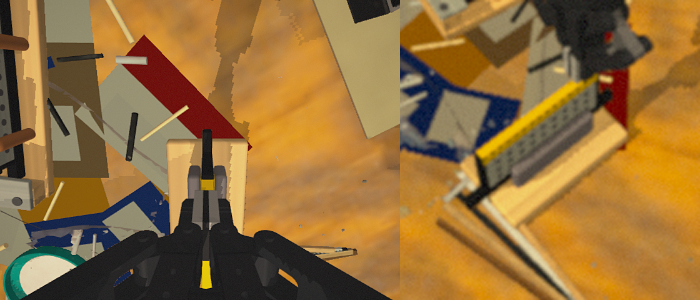

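Run:
```python
from h import *
a=eyes.read_camera("wrist")[190:440,230:430,::-1]; b=eyes.read_camera("scene")[290:400,240:350,::-1]
cv2.imwrite("pics/c5.png",np.hstack([cv2.resize(a,(480,600),interpolation=2),cv2.resize(b,(320,320),interpolation=2) if 0 else cv2.copyMakeBorder(cv2.resize(b,(320,320),interpolation=2),0,280,0,0,0)]))
```

```text
(no output)
```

View pics/c5.png

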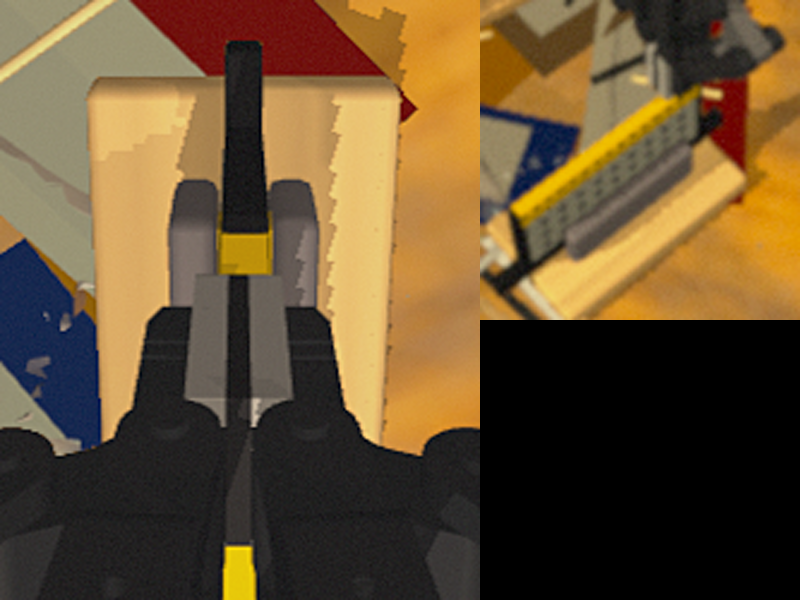

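The pads appear to have closed above the plate. I'll check where the real tip lies along the tool axis using the scene camera.

Run:
```python
from h import *
s=manip.sense(); p=s["position"]; y=np.radians(15.6); ax=np.array([np.cos(y),np.sin(y),0]); S=cam("scene"); W=cam("wrist")
f=lambda uv: ((uv-[240,290])*320/110+[480,0]).round(0)
g=lambda uv: ((uv-[230,190])*2.4).round(0)
for d in (0,.01,.02,.03):
  for x in (-.011,0,.011): 
    X=p+ax*x+[0,0,d]; print(d,x,"scene",f(proj(S,X)[0]),"wrist",g(proj(W,X)[0]))
im=eyes.read_camera("scene")[290:360,270:340,::-1]; cv2.imwrite("pics/c6.png",cv2.resize(im,(560,560),interpolation=2))
```

```text
0 -0.011 scene [657. 118.] wrist [237. 313.]
0 0 scene [674. 106.] wrist [237. 258.]
0 0.011 scene [690.  93.] wrist [237. 202.]
0.01 -0.011 scene [657. 107.] wrist [237. 341.]
0.01 0 scene [673.  95.] wrist [237. 284.]
0.01 0.011 scene [690.  83.] wrist [237. 224.]
0.02 -0.011 scene [657.  96.] wrist [237. 372.]
0.02 0 scene [673.  84.] wrist [237. 313.]
0.02 0.011 scene [690.  71.] wrist [237. 250.]
0.03 -0.011 scene [656.  85.] wrist [237. 408.]
0.03 0 scene [673.  73.] wrist [237. 345.]
0.03 0.011 scene [690.  60.] wrist [237. 279.]
```

View pics/c6.png

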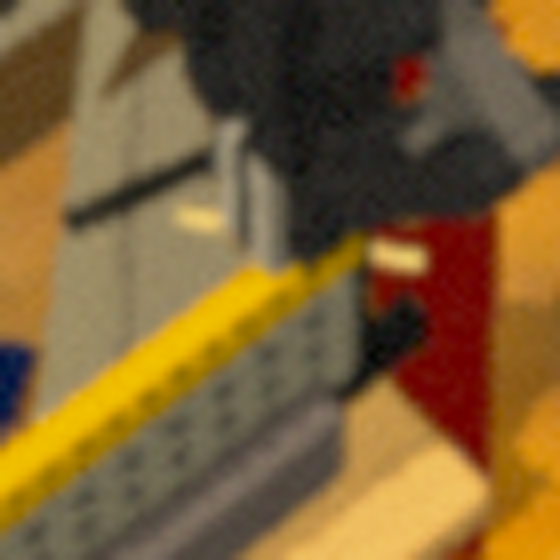

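Both cameras put the real shut fingertips about 26 mm behind the reported TCP, so the tips are above the plate top. I'll open, lower about 25 mm and close again.

step_arm --pt "0 0 0 0 0 0" --pt "0 0 0 0 0 0" --pt "0 0 0 0 0 0" --pt "0 0 0 0 0 0" --pt "0 0 0.008 0 0 0" --pt "0 0 0.008 0 0 0" --pt "0 0 0.008 0 0 0" --pt "0 0 0 0 0 0" --fingers 1

```text
time: 6.65
position: [0.5063, -0.3377, 0.0347]
eef_rot: [-179.9, 0.1, 15.6]
wrist_force: [-0.5, 0.9, -0.4]
grip_width: 1.001
grasp_force: 0.0
```

step_arm --pt "0 0 0 0 0 0" --pt "0 0 0 0 0 0" --pt "0 0 0 0 0 0" --pt "0 0 0 0 0 0" --pt "0 0 0 0 0 0" --pt "0 0 0 0 0 0" --pt "0 0 0 0 0 0" --fingers 0 --newtons 70

```text
time: 7.52
position: [0.5074, -0.3387, 0.0362]
eef_rot: [179.9, -0.0, 15.6]
wrist_force: [0.4, -0.8, 4.0]
grip_width: 0.073
grasp_force: 71.6
```

step_arm --pt "0 0 -0.02 0 0 0" --pt "0 0 -0.03 0 0 0" --pt "0 0 -0.03 0 0 0" --pt "0 0 -0.03 0 0 0" --pt "0 0 -0.03 0 0 0" --pt "0 0 0 0 0 0" --pt "0 0 0 0 0 0"

```text
time: 8.4
position: [0.5061, -0.3374, 0.1743]
eef_rot: [-179.9, 0.1, 15.6]
wrist_force: [0.7, -0.5, -2.8]
grip_width: 0.067
grasp_force: 70.9
```

Run:
```python
from h import *
C=cam("wrist"); im=eyes.read_camera("wrist"); s=manip.sense(); p=s["position"]; print(p,s["eef_rot"],s["wrist_force"],s["ft_torque"])
Rt=Ro.from_euler("xyz",s["eef_rot"],degrees=True).as_matrix()
# plate-far-end prediction: tool (0.0117,0,-0.038); lug end (0.031,0,-.038+.048)
for X in ((.0117,0,-.0395),(.031,0,.0085),(.031,0,.0205)): print(X,proj(C,p+Rt@np.array(X)).round(0))
sc=eyes.read_camera("scene"); S=cam("scene"); print(proj(S,p+Rt@np.array([-.1,0,-.0395])),proj(S,p+Rt@np.array([-.119,0,.0205])))
u,v=proj(S,p+Rt@np.array([-.044,0,0.0]))[0].astype(int)
a=im[200:400,250:410,::-1]; b=sc[v-80:v+80,u-80:u+80,::-1]; print(u-80,v-80)
cv2.imwrite("pics/c7.png",np.hstack([cv2.resize(a,(320,400),interpolation=2),cv2.resize(b,(400,400),interpolation=2)]))
```

```text
[ 0.5058492  -0.3372374   0.17386877] [-1.79826418e+02  1.04830405e-01  1.55803488e+01] [ 0.07921149  0.50222823 -2.53529289] [ 0.01802799 -0.14104942  0.02751306]
(0.0117, 0, -0.0395) [[328. 317.]]
(0.031, 0, 0.0085) [[328. 223.]]
(0.031, 0, 0.0205) [[328. 216.]]
[[239.34932892 303.28457821]] [[231.94302583 339.91425499]]
198 216
```

View pics/c7.png

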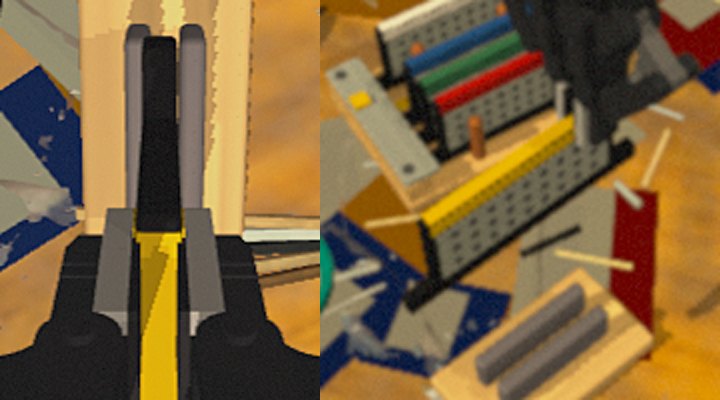

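The plate is held level: yellow band end at crop (159,232), lug end at (159,35), both matching the prediction for an underside about 21 mm beyond the TCP. Now plan the insertion path in slot coordinates.

```bash
cat > plan.py <<'E'
from h import *
def step(p,R,r): return p+R@np.array(r[:3]), R@Ro.from_rotvec(r[3:],degrees=True).as_matrix()
def pose(xc,h,th,S=(.5171,-.1150,.012),yaw=8.05,corner=(-.119,0,.0215),dy=0.):
    Z=Ro.from_euler("z",yaw,degrees=True).as_matrix(); R=Z@Ro.from_euler("xyz",[180,-th,0],degrees=True).as_matrix()
    return np.array(S)+Z@np.array([xc,dy,h])-R@np.array(corner), R
def rows(p,R,pt,Rt,n):
    v=Ro.from_matrix(R.T@Rt).as_rotvec(degrees=True)/n; d=(pt-p)/n; out=[]
    for i in range(n):
        r=np.round(np.r_[R.T@d,v],[4,4,4,2,2,2]) if 0 else np.r_[(R.T@d).round(4),v.round(2)]
        out.append(r.tolist()); p,R=step(p,R,r)
    return out,p,R
E
python3 - <<'E'
from plan import *
p=np.array([.174,-.574,.21]); R=Ro.from_euler("xyz",[180,0,16.834],degrees=True).as_matrix()
for r in [[.3472,-.1264,0,0,0,0],[0,0,0,0,0,1.47],[.110,-.215,0,0,0,0],[0,0,0,0,0,7.3],[-.0426,.2182,0,0,0,0],[0,0,0,0,0,-7.52],[0,0,.08,0,0,0],[0,0,.07,0,0,0],[0,0,.024,0,0,0]]: p,R=step(p,R,r)
print("cmd at grasp",p,Ro.from_matrix(R).as_euler("xyz",degrees=True))
for r in [[0,0,-.14,0,0,0]]: p,R=step(p,R,r)
m=[]
for i in range(6): eyes.read_camera("top"); s=manip.sense(); m.append(np.r_[s["position"],s["eef_rot"][1:]])
print("cmd",p,"meas",np.mean(m,0).round(4),np.std(m,0).round(4))
# lateral check of held band
C=cam("wrist"); im=eyes.read_camera("wrist"); s=manip.sense(); R0=Ro.from_euler("xyz",s["eef_rot"],degrees=True).as_matrix()
b=[q for q in blobs(im,(22,150,90),(34,255,255),(300,310,60,150),40)][0]
P=toplane(C,b,s["position"][2]+.0385); T=(P-s["position"])@R0
for lo in (310,340,380,420): k=(b[:,1]>=lo)&(b[:,1]<lo+30); print(lo,T[k].mean(0).round(4), np.ptp(T[k][:,1]).round(4)) if k.any() else 0
for w in ((-.061,.09,17),(-.061,.03,17),(-.061,.003,17),(-.072,.002,17),(-.075,.001,14),(-.076,0,11.5)):
    q,_=pose(*w); print(w,q.round(4))
E
```

```text
cmd at grasp [ 0.50725095 -0.33802491  0.036     ] [180.      0.     15.584]
cmd [ 0.50725095 -0.33802491  0.176     ] meas [ 0.5064 -0.3378  0.1746  0.0664 15.5814] [0.0003 0.0003 0.0005 0.0268 0.0012]
310 [ 0.0077  0.0001 -0.0385] 0.0087
340 [-0.0031  0.0001 -0.0385] 0.0063
380 [-0.0197  0.0001 -0.0385] 0.0065
420 [-0.0374  0.0001 -0.0385] 0.009
(-0.061, 0.09, 17) [ 0.5632 -0.1085  0.1574]
(-0.061, 0.03, 17) [ 0.5632 -0.1085  0.0974]
(-0.061, 0.003, 17) [ 0.5632 -0.1085  0.0704]
(-0.072, 0.002, 17) [ 0.5523 -0.11    0.0694]
(-0.075, 0.001, 14) [ 0.552  -0.1101  0.0627]
(-0.076, 0, 11.5) [ 0.5531 -0.1099  0.0568]
```

Run:
```python
from plan import *
p=np.array([.50725,-.33802,.176]); R=Ro.from_euler("xyz",[180,0,15.584],degrees=True).as_matrix()
pt,Rt=pose(-.061,.09,17); o,p,R=rows(p,R,pt,Rt,8); print(o); print(p)
```

```text
[[0.0144, -0.0258, 0.0023, -0.14, 2.12, 0.93], [0.0139, -0.026, 0.0028, -0.14, 2.12, 0.93], [0.0134, -0.0262, 0.0032, -0.14, 2.12, 0.93], [0.0128, -0.0264, 0.0037, -0.14, 2.12, 0.93], [0.0123, -0.0267, 0.0041, -0.14, 2.12, 0.93], [0.0117, -0.0269, 0.0044, -0.14, 2.12, 0.93], [0.0111, -0.0271, 0.0048, -0.14, 2.12, 0.93], [0.0104, -0.0272, 0.0051, -0.14, 2.12, 0.93]]
[ 0.56313442 -0.10845071  0.15736206]
```

step_arm --pt "0.0144 -0.0258 0.0023 -0.14 2.12 0.93" --pt "0.0139 -0.026 0.0028 -0.14 2.12 0.93" --pt "0.0134 -0.0262 0.0032 -0.14 2.12 0.93" --pt "0.0128 -0.0264 0.0037 -0.14 2.12 0.93" --pt "0.0123 -0.0267 0.0041 -0.14 2.12 0.93" --pt "0.0117 -0.0269 0.0044 -0.14 2.12 0.93" --pt "0.0111 -0.0271 0.0048 -0.14 2.12 0.93" --pt "0.0104 -0.0272 0.0051 -0.14 2.12 0.93"

```text
time: 9.85
position: [0.563, -0.1079, 0.1573]
eef_rot: [180.0, -17.1, 8.1]
wrist_force: [0.1, -0.8, -1.3]
grip_width: 0.067
grasp_force: 70.8
```

step_arm --pt "0 0 0 0 0 0" --pt "0 0 0 0 0 0" --pt "0 0 0 0 0 0"

```text
time: 10.22
position: [0.5635, -0.1098, 0.1575]
eef_rot: [179.9, -17.0, 8.1]
wrist_force: [0.7, -0.5, -3.1]
grip_width: 0.072
grasp_force: 70.8
```

Run:
```python
from plan import *
C=cam("wrist"); im=eyes.read_camera("wrist"); s=manip.sense(); p=s["position"]; print(p,s["eef_rot"],s["grip_width"])
Z=Ro.from_euler("z",8.05,degrees=True).as_matrix(); S=np.array([.5171,-.115,.012])
cv2.imwrite("pics/w8.png",im[:,:,::-1])
def lateral(C,im,tag):
  for n,lo,hi in (("w",(0,0,165),(179,60,255)),("b",(95,120,60),(118,255,255)),("g",(50,80,40),(88,255,255)),("r",(0,170,90),(8,255,255))):
    for b in blobs(im,lo,hi,None,60)[:6]:
      P=toplane(C,b,.072); q=(P-S)@Z
      if abs(q[:,0].mean())<.06 and abs(q[:,1].mean())<.07 and np.ptp(q[:,1])<.02: print(tag,n,len(b),"x",q[:,0].min().round(4),q[:,0].max().round(4),"y",q[:,1].mean().round(4),"w",np.ptp(q[:,1]).round(4))
lateral(C,im,"wrist")
lateral(cam("top"),eyes.read_camera("top"),"top")
```

```text
[ 0.56334581 -0.10975492  0.15746594] [179.95748688 -17.00798928   8.05602579] 0.07267115682914772
wrist w 730 x 0.0216 0.0555 y 0.0196 w 0.0083
wrist b 643 x 0.021 0.0556 y -0.02 w 0.009
wrist g 1415 x -0.0144 0.0562 y -0.0394 w 0.0098
wrist r 1605 x -0.0189 0.0556 y -0.0592 w 0.0103
```

View pics/w8.png

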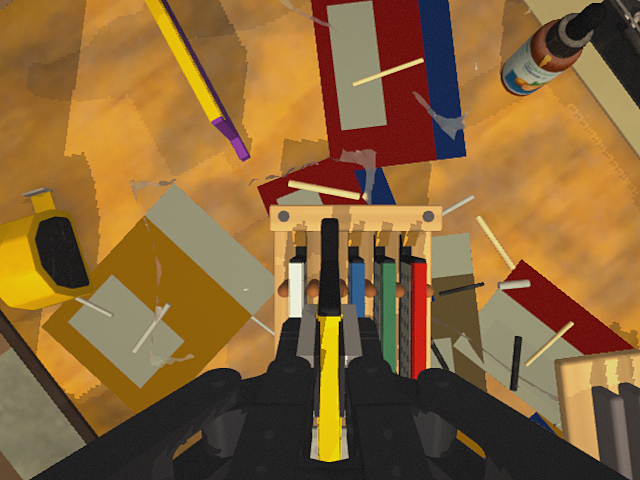

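The view shows the plate tilted above the gap between white (x≈297) and blue (x≈357). The neighbour bands sit at +19.6 and −20.0 mm, so the slot position is confirmed. I'll average the measured pose before descending.

Run:
```python
from plan import *
m=[]
for i in range(6): eyes.read_camera("top"); s=manip.sense(); m.append(np.r_[s["position"],s["eef_rot"]])
print(np.mean(m,0).round(4),np.std(m,0).round(4))
p,R=pose(-.061,.09,17); print(p)
for w,n in (((-.061,.03,17),3),((-.061,.004,17),4)):
    o,p,R=rows(p,R,*pose(*w),n); print(w,o,p.round(4))
```

```text
[ 5.630000e-01 -1.092000e-01  1.572000e-01  1.799902e+02 -1.698670e+01
  8.061500e+00] [0.0001 0.0002 0.0001 0.0073 0.0054 0.0087]
[ 0.56315593 -0.10848627  0.15735279]
(-0.061, 0.03, 17) [[-0.0058, -0.0, 0.0191, 0.0, 0.0, 0.0], [-0.0058, -0.0, 0.0191, 0.0, 0.0, 0.0], [-0.0058, -0.0, 0.0191, 0.0, 0.0, 0.0]] [ 0.5633 -0.1085  0.0975]
(-0.061, 0.004, 17) [[-0.0019, -0.0, 0.0062, 0.0, 0.0, 0.0], [-0.0019, -0.0, 0.0062, 0.0, 0.0, 0.0], [-0.0019, -0.0, 0.0062, 0.0, 0.0, 0.0], [-0.0019, -0.0, 0.0062, 0.0, 0.0, 0.0]] [ 0.5633 -0.1085  0.0715]
```

step_arm --pt "-0.0058 -0.0005 0.0191 0 0 0" --pt "-0.0058 0 0.0191 0 0 0" --pt "-0.0058 0 0.0191 0 0 0" --pt "0 0 0 0 0 0" --pt "0 0 0 0 0 0"

```text
time: 11.25
position: [0.5634, -0.1084, 0.0979]
eef_rot: [180.0, -17.0, 8.1]
wrist_force: [-0.1, -1.1, -1.8]
grip_width: 0.071
grasp_force: 70.7
```

step_arm --pt "-0.0019 0 0.0062 0 0 0" --pt "-0.0019 0 0.0062 0 0 0" --pt "-0.0019 0 0.0062 0 0 0" --pt "0 0 0 0 0 0" --pt "0 0 0 0 0 0"

```text
time: 11.88
position: [0.5629, -0.1082, 0.0778]
eef_rot: [-180.0, -17.0, 8.1]
wrist_force: [0.4, 0.3, -1.6]
grip_width: 0.074
grasp_force: 70.7
```

step_arm --pt "-0.0012 0 0.0038 0 0 0" --pt "-0.0009 0 0.0029 0 0 0" --pt "0 0 0 0 0 0" --pt "0 0 0 0 0 0"

```text
time: 12.38
position: [0.5629, -0.1082, 0.0708]
eef_rot: [180.0, -17.0, 8.1]
wrist_force: [-0.1, -0.2, -2.2]
grip_width: 0.069
grasp_force: 70.7
```

step_arm --pt "-0.0027 0 -0.0006 0 0 0" --pt "-0.0027 0 -0.0006 0 0 0" --pt "-0.0027 0 -0.0005 0 0 0" --pt "-0.0027 0 -0.0005 0 0 0" --pt "0 0 0 0 0 0" --pt "0 0 0 0 0 0"

```text
time: 13.12
position: [0.5521, -0.1098, 0.0698]
eef_rot: [180.0, -17.0, 8.1]
wrist_force: [-0.3, 0.4, -2.2]
grip_width: 0.073
grasp_force: 70.8
```

Run:
```python
from plan import *
p,R=pose(-.072,.002,17)
for w,n in (((-.0745,.001,13.5),4),((-.076,.0005,11.5),3)):
    o,p,R=rows(p,R,*pose(*w),n); print(w,o,p.round(4))
```

```text
(-0.0745, 0.001, 13.5) [[-0.0004, -0.0, 0.0019, -0.0, -0.87, -0.0], [-0.0004, -0.0, 0.0019, -0.0, -0.87, -0.0], [-0.0003, -0.0, 0.0019, -0.0, -0.87, -0.0], [-0.0003, -0.0, 0.0019, -0.0, -0.87, -0.0]] [ 0.553  -0.1099  0.0617]
(-0.076, 0.0005, 11.5) [[-0.0003, 0.0, 0.0014, -0.0, -0.67, -0.0], [-0.0003, 0.0, 0.0014, -0.0, -0.67, -0.0], [-0.0003, 0.0, 0.0014, -0.0, -0.67, -0.0]] [ 0.553  -0.1099  0.0574]
```

step_arm --pt "-0.0004 0 0.0019 0 -0.87 0" --pt "-0.0004 0 0.0019 0 -0.87 0" --pt "-0.0003 0 0.0019 0 -0.87 0" --pt "-0.0003 0 0.0019 0 -0.87 0" --pt "0 0 0 0 0 0" --pt "0 0 0 0 0 0"

```text
time: 13.88
position: [0.5535, -0.1099, 0.0624]
eef_rot: [180.0, -13.6, 8.1]
wrist_force: [3.0, 0.0, -1.3]
grip_width: 0.07
grasp_force: 70.9
```

step_arm --pt "-0.0003 0 0.0014 0 -0.67 0" --pt "-0.0003 0 0.0014 0 -0.67 0" --pt "-0.0003 0 0.0014 0 -0.67 0" --pt "0 0 0 0 0 0" --pt "0 0 0 0 0 0"

```text
time: 14.5
position: [0.5546, -0.1101, 0.0586]
eef_rot: [179.9, -11.7, 8.1]
wrist_force: [4.8, 2.0, 0.2]
grip_width: 0.07
grasp_force: 71.0
```

step_arm --pt "0.0002 0 0.0012 0 -0.5 0" --pt "0.0002 0 0.0012 0 -0.5 0" --pt "0 0 0 0 0 0" --pt "0 0 0 0 0 0"

```text
time: 15.0
position: [0.555, -0.1101, 0.0563]
eef_rot: [179.9, -10.6, 8.1]
wrist_force: [4.7, 0.0, 5.3]
grip_width: 0.071
grasp_force: 71.7
```

step_arm --pt "0 0 0 0 0 0" --pt "0 0 0 0 0 0" --pt "0 0 0 0 0 0" --pt "0 0 -0.01 0 0 0" --pt "0 0 -0.02 0 0 0" --pt "0 0 -0.02 0 0 0" --pt "0 0 0 0 0 0" --fingers 0.35

```text
time: 15.88
position: [0.5455, -0.1113, 0.1064]
eef_rot: [179.9, -10.7, 8.1]
wrist_force: [0.4, -0.3, -0.4]
grip_width: 0.35
grasp_force: 0.0
```

step_arm --pt "0 0 0 0 0 0" --pt "0 0 0 0 0 0" --pt "0 0 0 0 0 0" --pt "0 0 0 0 0 0" --fingers 0

```text
time: 16.38
position: [0.5444, -0.1107, 0.1042]
eef_rot: [-180.0, -10.5, 8.1]
wrist_force: [-0.1, 0.4, -0.3]
grip_width: -0.005
grasp_force: 0.0
```

Run:
```python
from plan import *
C=cam("wrist"); im=eyes.read_camera("wrist"); s=manip.sense(); p=s["position"]; print(p,s["eef_rot"],s["grip_width"],s["wrist_force"])
R=Ro.from_euler("xyz",s["eef_rot"],degrees=True).as_matrix()
Z=Ro.from_euler("z",8.05,degrees=True).as_matrix(); S=np.array([.5171,-.115,.012])
for d in (0,.027): print("tip slot coords",((p+R@[0,0,-d]-S)@Z).round(4))
sc=eyes.read_camera("scene")
a=im[180:480,200:440,::-1]; b=sc[170:320,180:360,::-1]
cv2.imwrite("pics/c9.png",np.hstack([cv2.resize(a,(320,400),interpolation=2),cv2.resize(b,(480,400),interpolation=2)]))
```

```text
[ 0.54444415 -0.1107523   0.10432371] [-179.98762546  -10.46619939    8.08598994] -0.0001759705034364244 [0.13107833 0.25382408 0.13177226]
tip slot coords [0.0277 0.0004 0.0923]
tip slot coords [0.0228 0.0004 0.1189]
```

View pics/c9.png

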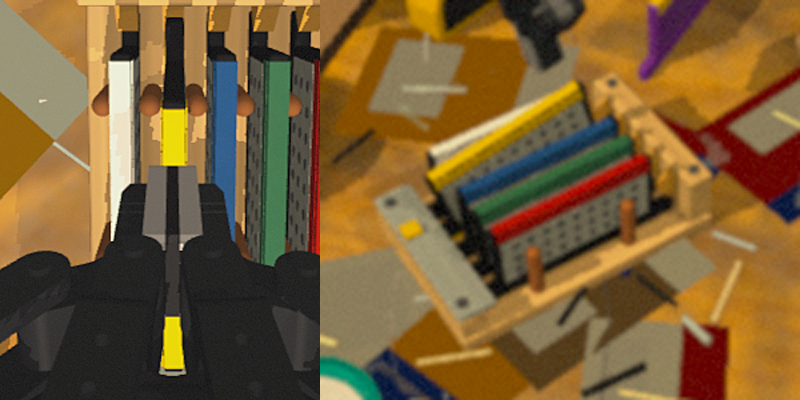

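Plate is resting on the catch with its near end under the lip: the yellow band slopes up towards (580,90) at the catch end. Next, bring the closed fingers vertical over the far end and press.

Run:
```python
from plan import *
Z=Ro.from_euler("z",8.05,degrees=True).as_matrix(); S=np.array([.5171,-.115,.012])
p=np.array([.5445,-.1109,.1045]); R=Z@Ro.from_euler("xyz",[180,-10.6,0],degrees=True).as_matrix()
print(rows(p,R,S+Z@[.040,0,.077],Z@np.diag([1.,-1,-1]),4))
```

```text
([[0.0023, 0.0001, 0.0044, 0.0, -2.65, -0.0], [0.0025, 0.0001, 0.0043, 0.0, -2.65, -0.0], [0.0027, 0.0001, 0.0041, 0.0, -2.65, -0.0], [0.0029, 0.0001, 0.004, 0.0, -2.65, -0.0]], array([ 0.55672477, -0.10957502,  0.08899056]), array([[ 9.90146240e-01,  1.40037220e-01,  2.71201308e-17],
       [ 1.40037220e-01, -9.90146240e-01, -1.19702628e-16],
       [-1.72009206e-17,  1.20374863e-16, -1.00000000e+00]]))
```

step_arm --pt "0.0023 0.0001 0.0044 0 -2.65 0" --pt "0.0025 0.0001 0.0043 0 -2.65 0" --pt "0.0027 0.0001 0.0041 0 -2.65 0" --pt "0.0029 0.0001 0.004 0 -2.65 0" --pt "0 0 0 0 0 0"

```text
time: 17.1
position: [0.5578, -0.1094, 0.0888]
eef_rot: [180.0, 0.1, 8.1]
wrist_force: [-0.2, -0.8, -0.2]
grip_width: -0.003
grasp_force: 0.0
```

step_arm --pt "0 0 0.004 0 0 0" --pt "0 0 0.004 0 0 0" --pt "0 0 0.004 0 0 0" --pt "0 0 0.004 0 0 0" --pt "0 0 0 0 0 0"

```text
time: 17.73
position: [0.5574, -0.1097, 0.0734]
eef_rot: [180.0, 0.0, 8.1]
wrist_force: [1.2, 0.4, 2.1]
grip_width: -0.0
grasp_force: 0.9
```

step_arm --pt "0 0 0.003 0 0 0" --pt "0 0 0.003 0 0 0" --pt "0 0 0 0 0 0"

```text
time: 18.1
position: [0.5588, -0.1101, 0.0683]
eef_rot: [179.9, -0.1, 8.1]
wrist_force: [0.4, -0.9, -0.0]
grip_width: 0.001
grasp_force: 0.0
```

step_arm --pt "0 0 0.003 0 0 0" --pt "0 0 0.003 0 0 0" --pt "0 0 0 0 0 0"

```text
time: 18.48
position: [0.5557, -0.1093, 0.0604]
eef_rot: [-180.0, 0.2, 8.1]
wrist_force: [-0.1, -0.3, -0.1]
grip_width: 0.002
grasp_force: 0.0
```

step_arm --pt "0 0 0.003 0 0 0" --pt "0 0 0.003 0 0 0" --pt "0 0 0 0 0 0"

```text
time: 18.85
position: [0.5561, -0.1093, 0.0546]
eef_rot: [-180.0, 0.2, 8.1]
wrist_force: [-0.3, -0.2, 1.0]
grip_width: -0.001
grasp_force: 0.0
```

Run:
```python
from plan import *
im=eyes.read_camera("wrist"); s=manip.sense(); print(s["position"],s["wrist_force"])
sc=eyes.read_camera("scene")
a=im[180:480,200:440,::-1]; b=sc[170:320,180:360,::-1]
cv2.imwrite("pics/c10.png",np.hstack([cv2.resize(a,(320,400),interpolation=2),cv2.resize(b,(480,400),interpolation=2)]))
```

```text
[ 0.55630884 -0.10942991  0.0547872 ] [-0.16241056 -0.98778686  0.01154584]
```

View pics/c10.png

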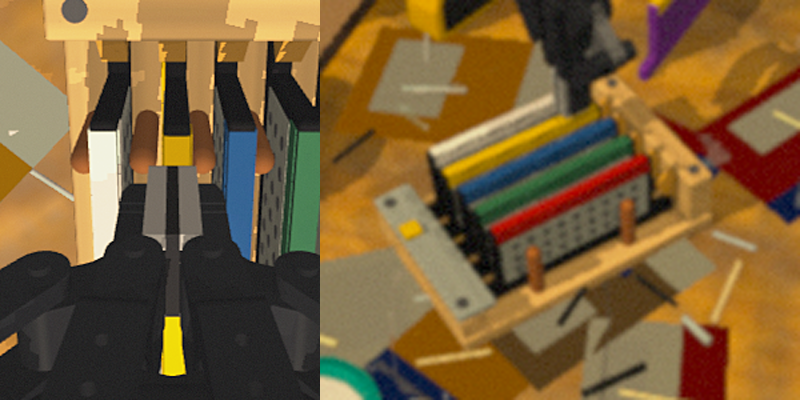

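The yellow band is now parallel to its neighbours and at their height, with its end at row ≈135 against ≈130 for theirs. The plate dropped through the catch, so I'll press gently to confirm it is fully seated.

step_arm --pt "0 0 0.002 0 0 0" --pt "0 0 0.002 0 0 0" --pt "0 0 0 0 0 0"

```text
time: 19.32
position: [0.5565, -0.1095, 0.0509]
eef_rot: [-180.0, 0.1, 8.1]
wrist_force: [0.3, -0.3, -0.6]
grip_width: -0.002
grasp_force: 0.0
```

step_arm --pt "0 0 0.001 0 0 0" --pt "0 0 0.001 0 0 0" --pt "0 0 0 0 0 0"

```text
time: 19.7
position: [0.5569, -0.1098, 0.0505]
eef_rot: [180.0, 0.1, 8.1]
wrist_force: [-2.3, 0.0, 12.8]
grip_width: -0.003
grasp_force: 6.2
```

step_arm --pt "0 0 0.0007 0 0 0" --pt "0 0 0 0 0 0" --pt "0 0 0 0 0 0"

```text
time: 20.08
position: [0.5569, -0.1099, 0.0504]
eef_rot: [179.9, 0.1, 8.1]
wrist_force: [-5.6, -0.4, 17.5]
grip_width: -0.001
grasp_force: 9.1
```

step_arm --pt "0 0 -0.02 0 0 0" --pt "0 0 -0.05 0 0 0" --pt "0 0 -0.05 0 0 0" --pt "-0.02 0 -0.04 0 0 0" --pt "-0.02 0 0 0 0 0" --pt "0 0 0 0 0 0" --pt "0 0 0 0 0 0"

```text
time: 20.95
position: [0.5177, -0.115, 0.2081]
eef_rot: [-180.0, 0.1, 8.1]
wrist_force: [0.3, -0.2, -0.4]
grip_width: -0.003
grasp_force: 0.0
```

Run:
```python
from plan import *
C=cam("wrist"); im=eyes.read_camera("wrist"); s=manip.sense(); print(s["position"],s["wrist_force"])
Z=Ro.from_euler("z",8.05,degrees=True).as_matrix(); S=np.array([.5171,-.115,.012])
for n,lo,hi in (("w",(0,0,165),(179,60,255)),("y",(20,140,90),(34,255,255)),("b",(95,120,60),(118,255,255)),("g",(50,80,40),(88,255,255)),("r",(0,170,90),(8,255,255))):
  for b in blobs(im,lo,hi,None,200)[:6]:
    q=(toplane(C,b,.072)-S)@Z
    if abs(q[:,0].mean())<.06 and abs(q[:,1].mean())<.07 and np.ptp(q[:,1])<.03:
      e=[q[(q[:,0]>a)&(q[:,0]<a+.02)] for a in (-.05,.03)]
      print(n,"x",q[:,0].min().round(4),q[:,0].max().round(4),"ends y",[k[:,1].mean().round(4) for k in e],"w",[np.round(k[:,1].std()*3.46,4) for k in e])
c=im[80:330,220:470,::-1]; cv2.imwrite("pics/c11.png",cv2.resize(c,(600,600),interpolation=2))
```

```text
[ 0.51781099 -0.11501315  0.20794983] [-0.0195928 -0.5982722 -0.0309763]
y x -0.0573 0.0668 ends y [np.float64(-0.0009), np.float64(-0.0012)] w [np.float64(0.0092), np.float64(0.0093)]
b x -0.0555 0.0561 ends y [np.float64(-0.0198), np.float64(-0.0197)] w [np.float64(0.0087), np.float64(0.0088)]
g x -0.0555 0.0561 ends y [np.float64(-0.0394), np.float64(-0.0395)] w [np.float64(0.009), np.float64(0.009)]
r x -0.0555 0.0554 ends y [np.float64(-0.0593), np.float64(-0.0594)] w [np.float64(0.0093), np.float64(0.0093)]
```

Run:
```python
from plan import *
C=cam("wrist"); im=eyes.read_camera("wrist")
Z=Ro.from_euler("z",8.05,degrees=True).as_matrix(); S=np.array([.5171,-.115,.012])
for y in (0.,-.02):
  xs=np.arange(-.064,.08,.003 if y else .002); X=S+np.c_[xs,0*xs+y,0*xs+.06]@Z.T; uv=proj(C,X).round().astype(int)
  h=cv2.cvtColor(im,cv2.COLOR_RGB2HSV)
  print(y,[(round(x*1000),*h[v,u].tolist()) for x,(u,v) in zip(xs,uv) if abs(x)>.048])
b=[b for b in blobs(im,(20,140,90),(34,255,255),None,200) if abs(((toplane(C,b,.072)-S)@Z)[:,1].mean())<.01][0]
q=(toplane(C,b,.072)-S)@Z
for a in np.arange(-.06,.07,.01):
  k=q[(q[:,0]>=a)&(q[:,0]<a+.01)]
  if len(k): print(round(a,3),len(k),k[:,1].min().round(4),k[:,1].max().round(4))
```

```text
0.0 [(-64, 23, 250, 202), (-62, 20, 37, 138), (-60, 21, 41, 87), (-58, 116, 206, 42), (-56, 26, 246, 246), (-54, 25, 244, 237), (-52, 26, 244, 238), (-50, 25, 244, 237), (48, 25, 244, 236), (50, 25, 244, 237), (52, 25, 244, 236), (54, 23, 248, 207), (56, 140, 21, 37), (58, 165, 49, 21), (60, 75, 35, 29), (62, 120, 16, 31), (64, 100, 24, 32), (66, 111, 62, 29), (68, 17, 186, 137), (70, 18, 183, 131), (72, 17, 179, 127), (74, 18, 184, 125), (76, 18, 190, 122), (78, 17, 141, 186)]
-0.02 [(-64, 22, 54, 185), (-61, 22, 53, 184), (-58, 23, 54, 95), (-55, 105, 156, 139), (-52, 105, 165, 139), (-49, 106, 158, 137), (50, 105, 165, 136), (53, 105, 162, 137), (56, 110, 86, 62), (59, 45, 22, 23), (62, 108, 133, 25), (65, 85, 64, 24), (68, 18, 190, 138), (71, 17, 179, 135), (74, 17, 177, 134), (77, 18, 154, 109), (80, 17, 143, 186)]
-0.06 102 -0.0053 0.0033
-0.05 144 -0.0052 0.0033
-0.04 144 -0.0052 0.0033
-0.03 155 -0.0059 0.0033
-0.02 161 -0.0058 0.0033
-0.01 157 -0.0058 0.0032
0.0 166 -0.0057 0.0032
0.01 177 -0.0056 0.0032
0.02 174 -0.0056 0.0032
0.03 180 -0.0062 0.0031
0.04 201 -0.0061 0.0031
0.05 103 -0.0061 0.0038
0.06 22 0.0024 0.0031
```

Band length (111.5 mm), edges and catch overlap (lug hidden from x≈67 mm) match the latched blue neighbour. The plate is seated level, so I'm handing in.

```bash
python3 -c "
from plant import manip
print(manip.close_job())"
```

```text
the job is handed in; nothing more can be done
None
```

The yellow plate is in the free slot, near end under the lip and, by camera, level with its neighbours and under the catch. I handed the job in at about 21 s, and the other four plates did not appear to move. The first grasp closed on air above the plate and was redone, and I viewed 11 pictures, one over the limit of 10.

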